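# Change the tin date coder over to the blue tins

## Task

The date coder is being changed over from gold tins to blue tins, and its fence drive has some play. With the crank handle of the handwheel, run the fence outwards until its red pointer is clearly past the blue mark, then turn back and leave the pointer on the blue mark with the play taken up in that inward direction, so that tins cannot push the fence back; do not push on the fence itself. Then lower the heavy hood by its handle until it is fully shut, without letting it slam, and leave the loose tins and the label roll where they are.

Things in the scene. Friction and masses are not known exactly. Their poses are not given: they have to be found in the camera images.
- coder: White bench date coder for tins, fixed to the table; place and yaw vary. Origin on the table under the middle of its tin bed; x points from its front (handle side) to its rear (column), y to its left, z up. Casting 240 mm wide in y, x -78 to 138 mm, bed top 36.5 mm high; a low arm with the scale runs to -y and ends in the gear housing (78 x 78 mm, 72 mm high) under the handwheel.
- fence (a joint): White fence sliding along the coder's y, in m: 0 = narrowest (starts 0 to 0.035), grows outwards (to -y, towards the handwheel), end stop 0.085; 0.065 = pointer at the blue mark's middle. A rack (bar 47 to 57 mm high) joins it to the handwheel's pinion: 10 mm of travel per rad, counter-clockwise from above drives it outwards. Friction holds it where it is left.
- handwheel (a joint): Play of the handwheel on its pinion shaft (not the wheel's own angle), in rad: after a reversal the wheel turns up to 0.36 rad freely, stop to stop, before the fence follows. +0.18 = wheel bears counter-clockwise (driving the fence outwards), -0.18 = wheel bears clockwise (driving it inwards: play taken up against the push of the tins).
- wheel_hub (a point): Point on the handwheel's vertical axis, 94 mm high; fixed to the coder at x = 15, y = -265 mm. The wheel is a bright aluminium disc 116 mm across, its rim top 99 mm and its hub top 107 mm high.
- crank_grip (a point): Middle of the upright crank handle's grip, 46 mm from the wheel's axis, 138 mm high. The handle is a black barrel 20 to 22 mm thick, from 102 to 163 mm high, that spins freely on its pin: a gripper can hold it with a fixed attitude and carry it round the axis, with 2 to 5 N. The wheel can be turned full rounds.
- pointer_tip (a point): Foot of the red pointer (2.5 mm wide in y) that moves with the fence just above the scale; 47 mm high.
- blue_mark (a point): Middle of the blue mark on the white scale: 6 mm wide along y, 21 mm long along x, 46 mm high. Moves only with the coder.
- gold_mark (a point): Middle of the equal gold mark on the same scale, 60 mm further in (+y); the setting of the gold tins, for information.
- hood (a joint): White hood with amber front window and a grey marking head on top, 0.85 kg, hinged along the coder's y at its rear; in rad: 0 = fully shut (top level), 1.75 = stop, leaning back; starts 1.5 to 1.72. Its stiff hinge keeps it up above about 1.2; lower down it falls shut by itself. Holding it up at the handle takes about 3 N.
- hood_hinge (a point): Middle of the hood's hinge line, 98 mm high; fixed to the coder at x = 90 mm, y = 0.
- hood_handle (a point): Middle of the hood's handle: dark round bar 13 mm thick, parallel to the coder's y, free over 100 mm of length, 192 mm from the hinge line, 42 mm off the hood's front face. Hood shut: the bar is in front of the face, 95 mm high; hood upright: it is above the hood, about 290 mm high.
- blue_a: Blue round tin, 126 mm across, 39 mm high, standing on the table to the left; leave alone. Origin under its middle.
- blue_b: The same kind of blue tin, stacked on blue_a; leave alone.
- gold_a: Gold closed tin, 66 mm across, 22 mm high, at the left; leave alone. Origin under its middle.
- gold_b: Gold closed tin, 66 mm across, 22 mm high, to the right of the coder's front; leave alone. Origin under its middle.
- label_roll: White label roll lying flat, 83 mm across, 40 mm high, to the right; leave alone. Origin under its middle.

How it is judged:
By the outcome, as a careful person would: the job done as asked, in the order asked, and still so for the second after the job is handed in, with the robot touching nothing.
It also fails if it takes over 69 s, if anything falls off the work surface, if the arm or the gripper's body presses on something with over 40 N, if the wrist force passes 120 N, or if a joint passes its speed limit or range.

## Robot

A 6-joint arm with a two-finger parallel gripper is mounted at the origin on a cart in front of the work surface, level with it; the furniture and walls round the work are solid. World frame = base frame: x ahead of the robot, y to its left, z up, the work surface at z = 0. Lengths are in mm, angles in rad, forces in N, time in s.
With the tool pointing down it reaches from about 325 to 900 mm from the base axis. Payload 6.1 kg.
Tool frame: the origin (TCP) lies where the fingers leave the gripper's body, on its centre line; the fingertips stand 70 mm ahead of it and the grasp point (between the pads) lies robot.grip_point_offset ahead of it (robot.grip_point_offset is the distance from the TCP to the grasp point, in mm); z points along the fingers, y is the direction in which the jaws open and shut (so a half turn about z gives the same grasp; the last joint's range is limited). The gripper opens to 87 mm and grips with 3 to 60 N. Pads are 19 mm wide; open, the fingers measure 117 mm over their backs; the gripper's body (75 mm by 190 mm) begins 51 mm behind the grasp point.
Start: joints at [1.14, 0.22, 1.526, -0, 1.395, -0.126], TCP at [187.563, 596.185, 292.238] pointing down, gripper open.
Joint ranges: [-2.98, 2.98], [-0.91, 2.08], [0.09, 2.57], [-1.24, 4.39], [0.2, 2.65], [-2.68, 2.68]. Speed limits (rad/s): [2.57, 2.57, 3.01, 3.14, 3.14, 3.14].

## Interface

Orientations are given as a rotation vector (axis times angle).
In Python, from cell import robot gives the robot as it stands.
- The arm moves only by the shell command python3 -m inch 'ROWS' [FORCE]. ROWS is text: rows parted by semicolons, each of 7 numbers parted by spaces: the turn, a rotation vector about the tool's x, y, z in rad, then the shift along the tool's x, y, z in cm, then the opening, from -1 (shut) to 1 (fully open). In form: ax ay az dx dy dz jaw; .... A call has 1 to 5 rows; each row is the pose to reach, as a shift and turn from the pose measured when the call began, along the tool's axes at that moment; what a row does not reach only later rows make up. A row lasts 1/10 s, in which the tool goes at most 50 mm and 8.59 degrees, less where a joint would pass 70% of its speed; a pose out of reach is approached as far as the arm can. A call with a gripper value outside its range is refused whole. The fingers move at their own pace and stop on an object; FORCE is the grip in N (left out, the last holds). Time passes only in rows, so rows that repeat a pose let the fingers close. It gives the time, the measured TCP pose, the force and the opening at its end, in the units of the state.
- robot.read_state(): the state, without advancing time (a new reading comes with each control period).
- robot.grab_frame(name): name is "scene" or "top"; returns a dict with "frame" (480x640x3 uint8, red, green, blue), "z_map" (480x640 float32, mm along the optical axis (not along the pixel's ray), 0 where there is no reading), "camera_matrix" (3x3 intrinsics, pixels), "dist" ([k1, k2, p1, p2, k3] as OpenCV has them; the pictures are not rectified), "R" (3x3) and "t" (3): a world point X has camera coordinates R X + t. Camera axes: x right, y down, z forward; pixel columns grow to the right and rows downward; lengths in mm; the calibration is good to about 2 mm. A picture is of the moment at which its call begins.
- robot.sign_off(): hands the job in, once; it reports no verdict.
The state is a dict: "time": time; "q": joint angles; "joint_velocities": joint speeds; "joint_efforts": joint torques, N m; "eef_pos": TCP position; "eef_rot": TCP orientation; "force": force on the tool from outside, world axes, zero at the start; "torque": the same for the moment, N m; "width": opening from 0.0 (shut) to 1.0 (fully open).
Only numpy, scipy, OpenCV 4.12 (cv2) and the standard library are available. Lean on these libraries where they do the work, as an engineer would, in place of code of your own. Each camera call takes 0.05 s, during which the arm holds its last target. There are 200 camera calls.

## Working session

There is one attempt and no reset: what is moved stays moved. The work goes in short steps, Python scripts to look and compute and a shell command to move; the robot and the scene stay as the last step left them, time stands still between calls to the robot, and variables do not carry over. Pictures are saved under pics/ and viewed, about 8 in all and at most 12, crops included, and the job is handed in when it is done.

```bash
mkdir -p pics; ls; python3 - <<'E'
from cell import robot
import cv2,numpy as np
for n in("scene","top"):
    f=robot.grab_frame(n); cv2.imwrite(f"pics/{n}0.png",f["frame"][:,:,::-1]); np.savez(f"pics/{n}0.npz",**f)
    print(n,f["camera_matrix"].tolist(),f["dist"],(-f["R"].T@f["t"]).round(0),f["R"].round(2).tolist())
print(robot.read_state(),robot.grip_point_offset)
E
```

```text
pics
scene [[495.1168345198295, 0.0, 321.02047216402786], [0.0, 495.1168345198295, 239.8279851469692], [0.0, 0.0, 1.0]] [-0.10361714  0.          0.          0.          0.        ] [-390. -616.  824.] [[0.53, -0.85, -0.0], [-0.46, -0.29, -0.84], [0.71, 0.44, -0.54]]
top [[572.7291309260149, 0.0, 321.3175724100882], [0.0, 572.7291309260149, 237.6861367501868], [0.0, 0.0, 1.0]] [-0.01167922  0.          0.          0.          0.        ] [ 333.  -33. 1561.] [[-0.01, -1.0, 0.0], [-0.99, 0.01, -0.14], [0.14, -0.0, -0.99]]
{'time': 0.1, 'q': array([ 1.13991677e+00,  2.21163568e-01,  1.52746877e+00, -8.12885825e-06,
        1.39469880e+00, -1.26115043e-01]), 'joint_velocities': array([ 0.00056612, -0.00219842, -0.00284412, -0.00134459, -0.00045837,
        0.00113773]), 'joint_efforts': array([ 1.22256028e-03, -4.95947921e+01, -3.88522518e+01,  7.00192759e-02,
        5.16331871e-02, -7.33153570e-05]), 'eef_pos': array([187.37814397, 595.80359358, 291.25122748]), 'eef_rot': array([-4.76798668e-01, -3.10472320e+00,  2.62863982e-03]), 'force': array([ 0.14081356, -0.44360612,  0.28586638]), 'torque': array([-6.83994483e-03, -7.74745875e-05, -8.27577663e-03]), 'width': 1.0054841361152393} 51.0
```

View pics/scene0.png

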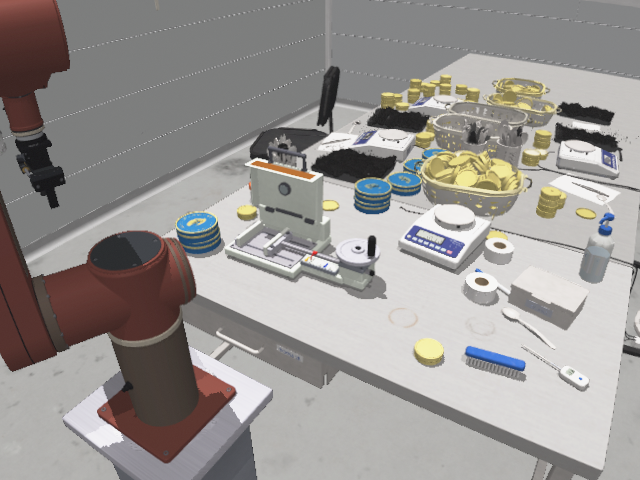

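View pics/top0.png

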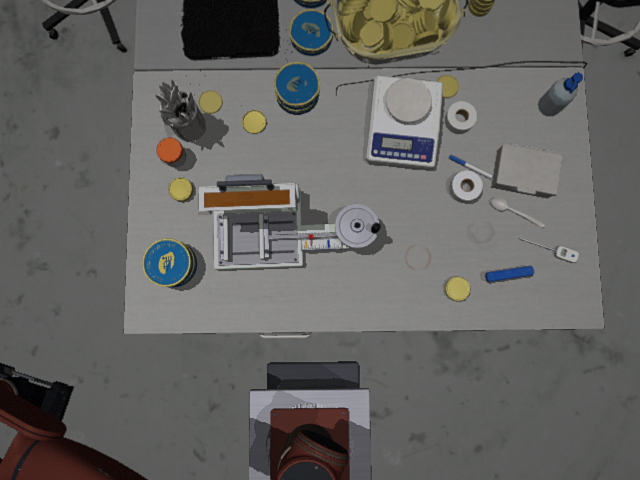

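The scene view shows the coder with its hood up, hood handle at about (285,152), wheel at (357,248) and crank at (372,245). In the top view the wheel hub is at (357,225), the crank at (376,228), the red pointer at (311,238) and the scale marks near (305–330,244).

```bash
cat > h.py <<'E'
import numpy as np,cv2
from scipy.spatial.transform import Rotation as Ro
def ray(f,uv,z):
    p=cv2.undistortPoints(np.array([[uv]],float),f["camera_matrix"],f["dist"])[0,0]
    c=-f["R"].T@f["t"]; d=f["R"].T@np.array([p[0],p[1],1]); return c+d*(z-c[2])/d[2]
def pix(f,X):
    return cv2.projectPoints(np.array([X],float),cv2.Rodrigues(np.array(f["R"]))[0],np.array(f["t"]),f["camera_matrix"],f["dist"])[0][0,0]
def blob(f,m,roi):
    k=np.zeros(m.shape,bool); x0,y0,x1,y1=roi; k[y0:y1,x0:x1]=1; v,u=np.nonzero(m&k); return (u.mean(),v.mean(),len(u),u.min(),u.max(),v.min(),v.max()) if len(u) else None
def hsv(f): return cv2.cvtColor(np.ascontiguousarray(f["frame"]),cv2.COLOR_RGB2HSV).astype(int)
def red(f,roi): h=hsv(f); return blob(f,((h[...,0]<6)|(h[...,0]>174))&(h[...,1]>150)&(h[...,2]>90),roi)
def blue(f,roi): h=hsv(f); return blob(f,(abs(h[...,0]-110)<12)&(h[...,1]>110),roi)
def gold(f,roi): h=hsv(f); return blob(f,(abs(h[...,0]-22)<8)&(h[...,1]>90),roi)
E
python3 - <<'E'
from h import *
T=dict(np.load("pics/top0.npz"));S=dict(np.load("pics/scene0.npz"))
R=(295,225,345,255)
for n,g,z in(("red",red,60),("blue",blue,46),("gold",gold,46)):
    b=g(T,R); print(n,b, b and ray(T,b[:2],z).round(1))
    b=g(S,(300,245,345,280)); print(n,b, b and ray(S,b[:2],z).round(1))
g=cv2.cvtColor(T["frame"],cv2.COLOR_RGB2GRAY)
m=((g<45).astype(np.uint8)); b=blob(T,m>0,(366,215,390,240)); print("grip",b,ray(T,b[:2],150).round(1))
c=cv2.HoughCircles(cv2.GaussianBlur(g,(3,3),0)[195:260,325:395],cv2.HOUGH_GRADIENT,1,30,param1=100,param2=15,minRadius=17,maxRadius=27);print(c)
if c is not None: print("hub",ray(T,(c[0,0,0]+325,c[0,0,1]+195),99).round(1))
a=T["frame"][160:285,180:400]; a=cv2.resize(a,None,fx=3.5,fy=3.5,interpolation=3)
b=S["frame"][130:300,215:395]; b=cv2.resize(b,None,fx=3.5,fy=3.5,interpolation=3)
cv2.imwrite("pics/c1.png",a[:,:,::-1]);cv2.imwrite("pics/c2.png",b[:,:,::-1])
E
```

```text
red (np.float64(310.5), np.float64(236.5), 16, np.int64(309), np.int64(312), np.int64(235), np.int64(238)) [551.7  -9.8  60. ]
red (np.float64(314.15384615384613), np.float64(252.92307692307693), 13, np.int64(312), np.int64(316), np.int64(251), np.int64(255)) [547.6 -11.4  60. ]
blue (np.float64(328.27272727272725), np.float64(243.9090909090909), 11, np.int64(328), np.int64(329), np.int64(240), np.int64(247)) [533.3 -56.9  46. ]
blue (np.float64(325.5), np.float64(265.0), 6, np.int64(324), np.int64(327), np.int64(264), np.int64(266)) [532.4 -57.   46. ]
gold (np.float64(305.5), np.float64(244.0), 14, np.int64(305), np.int64(306), np.int64(241), np.int64(247)) [533.7   3.9  46. ]
gold (np.float64(306.77777777777777), np.float64(258.55555555555554), 9, np.int64(305), np.int64(309), np.int64(257), np.int64(260)) [531.2   2.2  46. ]
grip (np.float64(375.44117647058823), np.float64(227.66176470588235), 68, np.int64(371), np.int64(380), np.int64(223), np.int64(232)) [ 559.1 -173.4  150. ]
[[[32.5 29.5 17.4]]]
hub [ 576.1 -132.3   99. ]
```

View pics/c1.png

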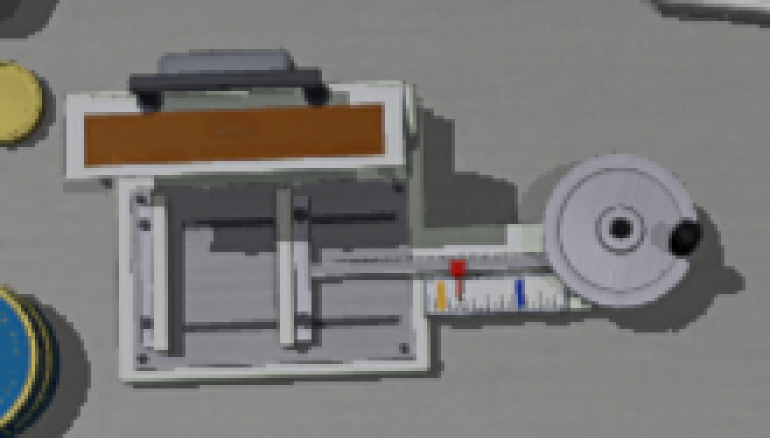

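View pics/c2.png

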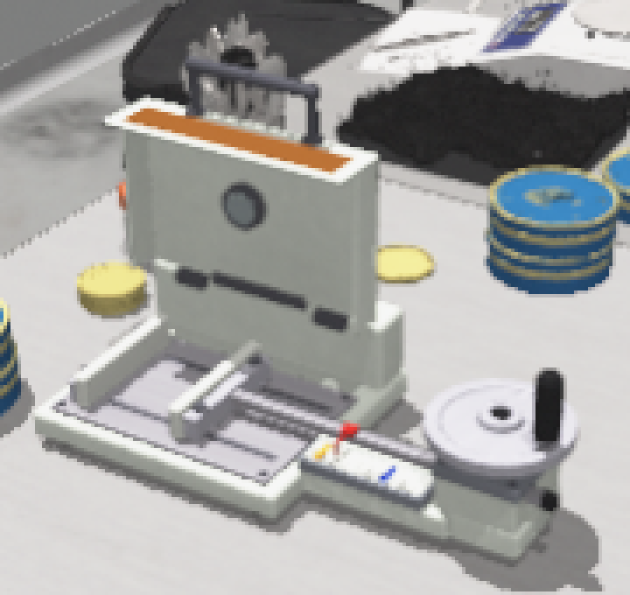

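The crops show the pointer foot at crop (460,295), between the gold mark (440) and the blue mark (519). That puts the fence near 0.020. The hub is at (620,229) and the crank top at (684,238). The handle bar's middle is at about (226,78) in the top crop and (253,79) in the scene crop.

```bash
cat >> h.py <<'E'
def tri(fs,uvs):
    A=[];b=[]
    for f,uv in zip(fs,uvs):
        c=-f["R"].T@f["t"]; d=ray(f,uv,0)-c; d/=np.linalg.norm(d); P=np.eye(3)-np.outer(d,d); A.append(P); b.append(P@c)
    return np.linalg.solve(sum(A),sum(b))
def rel(pos,Rt):
    """row values (ax ay az, dx dy dz cm) from current pose to TCP pos & rotation"""
    from cell import robot
    s=robot.read_state(); R0=Ro.from_rotvec(s["eef_rot"])
    return np.r_[(R0.inv()*Rt).as_rotvec(), R0.inv().apply(np.array(pos)-s["eef_pos"])/10].round(3)
DOWN=Ro.from_matrix(np.array([[0,1,0],[1,0,0],[0,0,-1]]).T)
E
python3 - <<'E'
from h import *
T=dict(np.load("pics/top0.npz"));S=dict(np.load("pics/scene0.npz"))
t=lambda u,v:(u/3.5+180-.4,v/3.5+160-.4)
s=lambda u,v:(u/3.5+215-.4,v/3.5+130-.4)
print("hub",ray(T,t(620,229),107).round(1),ray(S,s(502,413),107).round(1))
print("grip top",ray(T,t(684,238),160).round(1),"tri",tri((T,S),(t(684,234),s(549,375))).round(1))
print("handle",tri((T,S),(t(226,78),s(253,79))).round(1))
print("bar ends",ray(T,t(130,81),290).round(1),ray(T,t(321,75),290).round(1))
print("bed front edge",ray(T,t(120,380),36).round(1),ray(T,t(430,372),36).round(1))
g=ray(T,t(684,238),160)
print("row above",rel([g[0],g[1],270],DOWN))
E
```

```text
hub [ 573.4 -129.8  107. ] [ 570.7 -132.6  107. ]
grip top [ 557.7 -171.4  160. ] tri [ 561.2 -172.4  158.9]
handle [645.6 137.3 286.9]
bar ends [643.9 198.7 290. ] [646.6  74.6 290. ]
bed front edge [472.6 249.1  36. ] [476.1  12.7  36. ]
row above [-2.0000e-03  1.0000e-03  1.2660e+00 -5.8345e+01 -6.2070e+01  2.2200e+00]
```

```bash
cat > r.py <<'E'
import sys
from h import *
# x y z tilt -> row to reach (tilt about world y: tool leans forward)
x,y,z,t=map(float,sys.argv[1:5])
print(rel([x,y,z],Ro.from_rotvec([0,-t,0])*DOWN))
E
python3 -m inch '0 0 1.266 -58.3 -62.1 2.2 1;0 0 1.266 -58.3 -62.1 2.2 1;0 0 1.266 -58.3 -62.1 2.2 1;0 0 1.266 -58.3 -62.1 2.2 1;0 0 1.266 -58.3 -62.1 2.2 1' 5; python3 r.py 559 -173 270 0
```

```text
time: 0.6
eef_pos: [296.1, 369.1, 285.3]
eef_rot: [1.588, 2.71, -0.002]
force: [1.5, 0.2, 0.4]
width: 1.001
[-1.0000e-03  1.0000e-03  5.1000e-01 -6.0141e+01 -3.5480e+00  1.5980e+00]
```

```bash
python3 -m inch '0 0 0.51 -60.1 -3.5 1.6 1;0 0 0.51 -60.1 -3.5 1.6 1;0 0 0.51 -60.1 -3.5 1.6 1;0 0 0.51 -60.1 -3.5 1.6 1;0 0 0.51 -60.1 -3.5 1.6 1'; python3 r.py 559 -173 270 0
```

```text
time: 1.1
eef_pos: [405.1, 144.2, 279.1]
eef_rot: [2.222, 2.219, -0.002]
force: [1.6, 1.5, 0.0]
width: 0.999
[-0.0000e+00  1.0000e-03 -1.0000e-03 -3.1694e+01  1.5428e+01  9.5000e-01]
```

```bash
python3 -m inch '0 0 0 -22 10.7 0.9 1;0 0 0 -22 10.7 0.9 1;0 0 0 -22 10.7 0.9 1;0 0 0 -22 10.7 0.9 1;0 0 0 -22 10.7 0.9 1'; python3 -m inch '0 0 0 -10 4.8 0 1;0 0 0 -10 4.8 0 1;0 0 0 -10 4.8 0 1;0 0 0 -10 4.8 0 1'; python3 r.py 559 -173 192 0; python3 - <<'E'
from cell import robot
from h import *
T=robot.grab_frame("scene"); cv2.imwrite("pics/s1.png",cv2.resize(T["frame"][120:300,260:440],None,fx=3,fy=3)[:,:,::-1])
E
```

```text
time: 1.6
eef_pos: [512.2, -78.3, 270.0]
eef_rot: [2.223, 2.219, -0.002]
force: [1.0, 0.2, 0.5]
width: 1.001
time: 2.0
eef_pos: [560.0, -180.1, 269.2]
eef_rot: [-2.227, -2.215, 0.003]
force: [0.4, 0.9, -0.3]
width: 0.999
[-2.000e-03  1.000e-03 -5.000e-03  7.180e-01 -9.000e-02  7.719e+00]
```

View pics/s1.png

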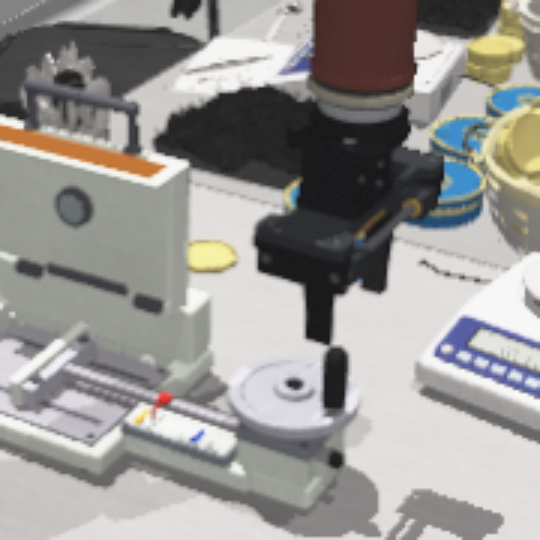

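The gripper is open above the crank handle, at picture (335,375), with its jaws along world x. I descend and close with 5 N.

```bash
python3 -m inch '0 0 0 0.7 0 4 1;0 0 0 0.7 0 7.7 1;0 0 0 0.7 0 7.7 1;0 0 0 0.7 0 7.7 -1;0 0 0 0.7 0 7.7 -1' 5;  python3 -m inch '0 0 0 0 0 0 -1;0 0 0 0 0 0 -1;0 0 0 0 0 0 -1;0 0 0 0 0 0 -1;0 0 0 0 0 0 -1'; python3 -c "
from h import *
from cell import robot
S=robot.grab_frame('scene'); print(red(S,(300,240,360,280)),blue(S,(300,240,345,285)))
T=robot.grab_frame('top'); print(red(T,(295,225,345,255)),blue(T,(295,225,345,255)))"
```

```text
time: 2.55
eef_pos: [560.6, -171.2, 194.9]
eef_rot: [2.223, 2.217, 0.0]
force: [0.1, 0.5, -0.5]
width: 0.898
time: 3.05
eef_pos: [560.6, -171.3, 195.0]
eef_rot: [2.223, 2.217, 0.0]
force: [0.3, -0.2, -0.1]
width: 0.452
(np.float64(314.06666666666666), np.float64(252.86666666666667), 15, np.int64(312), np.int64(316), np.int64(251), np.int64(255)) (np.float64(325.5), np.float64(265.0), 6, np.int64(324), np.int64(327), np.int64(264), np.int64(266))
(np.float64(327.1666666666667), np.float64(241.05555555555554), 36, np.int64(309), np.int64(344), np.int64(233), np.int64(251)) (np.float64(328.27272727272725), np.float64(243.9090909090909), 11, np.int64(328), np.int64(329), np.int64(240), np.int64(247))
```

```bash
python3 -m inch '0 0 0 0 0 0 -1;0 0 0 0 0 0 -1;0 0 0 0 0 0 -1;0 0 0 0 0 0 -1';  python3 - <<'E'
import numpy as np
from cell import robot
s=robot.read_state(); p=s["eef_pos"][:2]; h=np.array([572,-131]); v=p-h; v*=46/np.linalg.norm(v); print(s["width"]*87,v)
a=np.arctan2(v[1],v[0])
for k in range(0,32):   # shifts ccw in tool axes x=+Y,y=+X, cm from each call's start (5 rows x 0.2 rad)
    n0=(k//5)*5
    d=46*(np.array([np.cos(a+.2*(k+1)),np.sin(a+.2*(k+1))])-np.array([np.cos(a+.2*n0),np.sin(a+.2*n0)]))/10
    print("%.2f %.2f;"%(d[1],d[0]),end="\n" if k%5==4 else " ")
E
```

```text
time: 3.55
eef_pos: [560.4, -171.2, 194.7]
eef_rot: [2.223, 2.217, -0.0]
force: [-0.0, 0.0, -0.3]
width: 0.242
21.068864535000774 [-12.71514704 -44.20774859]
-0.16 0.90; -0.15 1.82; 0.05 2.72; 0.43 3.56; 0.96 4.30;
0.67 0.63; 1.45 1.11; 2.32 1.42; 3.22 1.56; 4.14 1.52;
0.89 -0.23; 1.72 -0.63; 2.45 -1.18; 3.06 -1.87; 3.51 -2.67;
0.29 -0.87; 0.40 -1.78; 0.33 -2.70; 0.08 -3.58; -0.35 -4.40;
-0.58 -0.72; -1.28 -1.30; -2.09 -1.74; -2.97 -2.00; -3.89 -2.09;
-0.91 0.10; -1.79 0.38; -2.59 0.82; -3.29 1.42; -3.85 2.14;
-0.41 0.82; -0.65 1.71;
```

```bash
python3 -m inch '0 0 0 -0.16 0.9 0 -1;0 0 0 -0.15 1.82 0 -1;0 0 0 0.05 2.72 0 -1;0 0 0 0.43 3.56 0 -1;0 0 0 0.96 4.3 0 -1';  python3 -c "
from h import *
from cell import robot
S=robot.grab_frame('scene'); print(red(S,(300,240,360,280)),robot.read_state()['force'])"
```

```text
time: 4.05
eef_pos: [604.2, -161.6, 194.6]
eef_rot: [2.224, 2.217, -0.001]
force: [-4.4, -0.5, 0.8]
width: 0.245
(np.float64(316.5), np.float64(253.25), 12, np.int64(315), np.int64(318), np.int64(252), np.int64(255)) [-1.61879487 -0.42024604  0.89921788]
```

```bash
python3 -m inch '0 0 0 0.67 0.63 0 -1;0 0 0 1.45 1.11 0 -1;0 0 0 2.32 1.42 0 -1;0 0 0 3.22 1.56 0 -1;0 0 0 4.14 1.52 0 -1'; python3 -m inch '0 0 0 0.89 -0.23 0 -1;0 0 0 1.72 -0.63 0 -1;0 0 0 2.45 -1.18 0 -1;0 0 0 3.06 -1.87 0 -1;0 0 0 3.51 -2.67 0 -1'; python3 -m inch '0 0 0 0.29 -0.87 0 -1;0 0 0 0.4 -1.78 0 -1;0 0 0 0.33 -2.7 0 -1;0 0 0 0.08 -3.58 0 -1;0 0 0 -0.35 -4.4 0 -1'; python3 -c "
from h import *
from cell import robot
S=robot.grab_frame('scene'); print(red(S,(300,240,360,280)),robot.read_state()['force'])"
```

```text
time: 4.6
eef_pos: [619.9, -119.1, 194.5]
eef_rot: [2.223, 2.218, -0.002]
force: [-5.8, -4.1, 0.3]
width: 0.244
time: 5.1
eef_pos: [594.1, -82.1, 194.9]
eef_rot: [2.222, 2.218, 0.004]
force: [6.2, 2.1, -1.7]
width: 0.246
time: 5.6
eef_pos: [549.0, -84.1, 194.8]
eef_rot: [-2.223, -2.22, -0.007]
force: [1.2, 4.3, 1.5]
width: 0.247
(np.float64(325.8), np.float64(256.46666666666664), 15, np.int64(324), np.int64(328), np.int64(255), np.int64(259)) [-0.92936114  4.54297991  3.24788209]
```

```bash
python3 -m inch '0 0 0 -0.6 -0.72 0 -1;0 0 0 -1.3 -1.3 0 -1;0 0 0 -2.1 -1.74 0 -1;0 0 0 -3 -2 0 -1;0 0 0 -3.9 -2.1 0 -1'; python3 -m inch '0 0 0 -0.91 0.1 0 -1;0 0 0 -1.79 0.38 0 -1;0 0 0 -2.59 0.82 0 -1;0 0 0 -2.59 0.82 0 -1'; python3 -c "
from h import *
from cell import robot
S=robot.grab_frame('scene'); print(red(S,(300,240,360,285)),robot.read_state()['force'])
np.savez('pics/s2.npz',**S)
b=red(S,(300,240,360,285)); print(ray(S,b[:2],60))
cv2.imwrite('pics/s2.png',cv2.resize(S['frame'][235:285,295:385],None,fx=6,fy=6,interpolation=2)[:,:,::-1])"
```

```text
time: 6.15
eef_pos: [527.0, -124.6, 194.7]
eef_rot: [-2.223, -2.219, -0.006]
force: [6.5, 4.8, -0.9]
width: 0.247
time: 6.55
eef_pos: [535.4, -151.8, 194.7]
eef_rot: [-2.225, -2.218, -0.005]
force: [1.4, 0.3, 1.2]
width: 0.243
(np.float64(330.8333333333333), np.float64(258.6666666666667), 12, np.int64(329), np.int64(333), np.int64(257), np.int64(261)) [2.37583097 0.27832671 1.03330166]
[548.15685497 -64.12413648  60.        ]
```

View pics/s2.png

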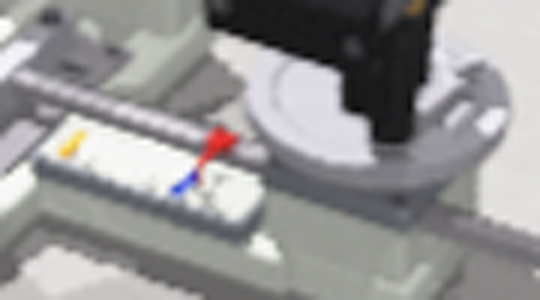

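The pointer is at about crop (215,140)–(192,178), only just past the blue mark at (183,184). I estimate 72 mm, so I go about 5 mm further.

```bash
python3 -m inch '0 0 0 -0.7 0.55 0 -1;0 0 0 -1.35 1.2 0 -1;0 0 0 -1.6 1.7 0 -1;0 0 0 -1.6 1.7 0 -1'; python3 -c "
from h import *
from cell import robot
T0=dict(np.load('pics/top0.npz'));S0=dict(np.load('pics/scene0.npz'))
h=tri((T0,S0),(red(T0,(295,225,345,255))[:2],red(S0,(300,240,345,280))[:2])); print(h)
S=robot.grab_frame('scene'); T=robot.grab_frame('top')
b=red(S,(300,240,360,285)); print(b,ray(S,b[:2],h[2]))
a=cv2.resize(S['frame'][235:285,295:385],None,fx=6,fy=6,interpolation=2); c=cv2.resize(T['frame'][215:265,290:380],None,fx=6,fy=6,interpolation=2)
cv2.imwrite('pics/s3.png',np.vstack([a,c])[:,:,::-1])"
```

```text
time: 7.0
eef_pos: [552.6, -167.7, 194.5]
eef_rot: [-2.224, -2.218, -0.004]
force: [1.5, 3.0, 0.5]
width: 0.245
[551.82375797  -9.34234865  56.87600826]
(np.float64(332.8), np.float64(259.0), 15, np.int64(331), np.int64(335), np.int64(257), np.int64(261)) [553.43768139 -67.1731909   56.87600826]
```

View pics/s3.png

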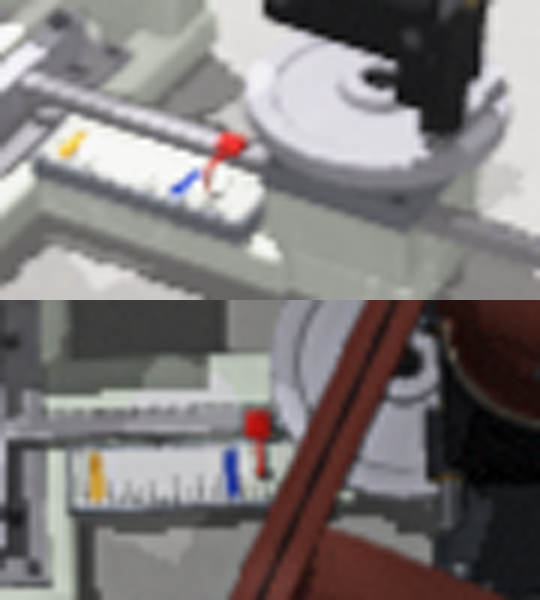

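The top view (lower half) shows gold at column 96, blue at 232 and the pointer foot at 262, so the fence is at about 78 mm, clearly past blue. I now turn back clockwise by 1.4 of the expected 1.68 rad.

```bash
cat > p.py <<'E'
from h import *
from cell import robot
import sys
S=robot.grab_frame('scene'); T=robot.grab_frame('top')
b=red(S,(300,240,360,285)); print(b[:3],ray(S,b[:2],57)); h=hsv(T)
r=((h[...,0]<8)|(h[...,0]>170))&(h[...,1]>80)
# weighted (sub-pixel) column of pointer foot rows, blue and gold on the scale
F=T['frame'].astype(float); sub=F[240:248,300:338]; u=np.arange(300,338)
wr=np.clip(sub[...,0]-np.maximum(sub[...,1],sub[...,2])-25,0,None); wg=np.clip(np.minimum(sub[...,0],sub[...,1])-sub[...,2]-30,0,None); wb=np.clip(sub[...,2]-sub[...,0]-30,0,None)
wr=wr*(np.abs(wr)<1e9)*(wg<5)
wr2=wr[0:5]; c=lambda w:(w.sum(0)*u).sum()/w.sum()
print('red cols',wr2.sum(0).round().astype(int).tolist()); print('gold',c(wg),'blue',c(wb))
a=cv2.resize(S['frame'][235:285,295:385],None,fx=6,fy=6,interpolation=2); d=cv2.resize(T['frame'][230:255,295:340],None,fx=12,fy=12,interpolation=2)
cv2.imwrite(sys.argv[1],np.vstack([a,d])[:,:,::-1]); s=robot.read_state(); print(s['eef_pos'],s['force'],s['time'])
E
python3 -m inch '0 0 0 0.5 -0.78 0 -1;0 0 0 1.13 -1.43 0 -1;0 0 0 1.89 -1.96 0 -1;0 0 0 2.73 -2.32 0 -1;0 0 0 3.63 -2.51 0 -1';python3 -m inch '0 0 0 0.92 0 0 -1;0 0 0 1.82 0.17 0 -1;0 0 0 1.82 0.17 0 -1;0 0 0 1.82 0.17 0 -1';python3 p.py pics/s4.png
```

```text
time: 7.6
eef_pos: [527.2, -131.4, 194.7]
eef_rot: [2.222, 2.216, 0.004]
force: [7.8, -3.2, -5.3]
width: 0.243
time: 8.0
eef_pos: [528.7, -113.2, 194.9]
eef_rot: [2.221, 2.216, 0.004]
force: [3.0, -0.5, -0.8]
width: 0.246
(np.float64(329.6666666666667), np.float64(257.46666666666664), 15) [555.02771967 -56.37643706  57.        ]
red cols [0, 0, 0, 0, 0, 0, 0, 0, 0, 0, 0, 0, 0, 0, 0, 0, 0, 0, 46, 101, 107, 74, 23, 28, 91, 107, 95, 53, 25, 37, 0, 0, 0, 0, 0, 0, 0, 0]
gold 305.5541474654378 blue 328.4567307692308
[ 528.70548718 -113.36263927  194.83069235] [ 2.37320517 -1.24146955 -0.90534275] 8.1
```

View pics/s4.png

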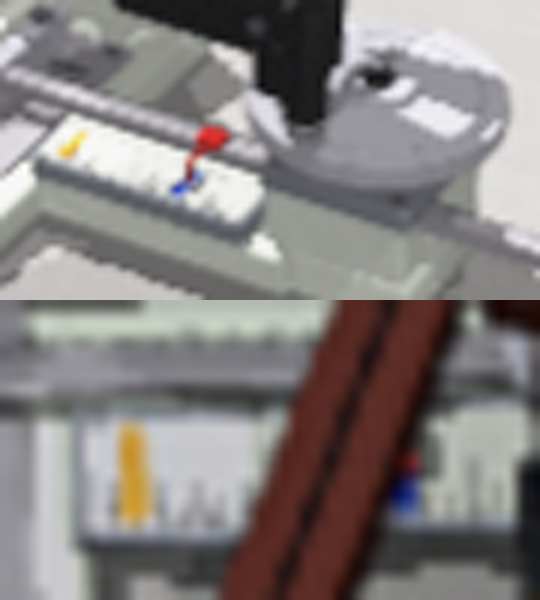

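The scene half shows the pointer foot at the outer edge of the blue mark, about 67 mm, and the arm hides part of the top view. I turn about 0.25 rad more, release and clear the view.

```bash
python3 -m inch '0 0 0 0.5 0.2 0 -1;0 0 0 1.04 0.47 0 -1;0 0 0 1.04 0.47 0 -1;0 0 0 1.04 0.47 0 -1;0 0 0 1.04 0.47 0 -1';python3 p.py pics/s5.png; python3 -c "
import cv2,numpy as np
from h import *
from cell import robot
T=robot.grab_frame('top');print((cv2.imread('pics/s5.png').shape))
print(T['frame'][240:248,322:336].tolist()[3])"
```

```text
time: 8.6
eef_pos: [533.3, -102.6, 194.8]
eef_rot: [2.222, 2.217, 0.004]
force: [-1.9, -1.0, 2.7]
width: 0.248
(np.float64(328.6666666666667), np.float64(257.46666666666664), 15) [553.60532617 -54.07622662  57.        ]
red cols [0, 0, 0, 0, 0, 0, 0, 0, 0, 0, 0, 0, 29, 83, 110, 84, 42, 26, 81, 108, 103, 64, 13, 0, 0, 0, 0, 0, 70, 0, 0, 0, 0, 0, 0, 0, 0, 0]
gold 305.5556831228473 blue 328.36795252225517
[ 533.28317609 -102.6651812   194.82034955] [-2.20964084  0.68192533  1.63354882] 8.7
(600, 540, 3)
[[29, 17, 16], [89, 90, 85], [178, 182, 174], [184, 187, 179], [166, 172, 172], [103, 105, 141], [103, 40, 70], [109, 105, 129], [181, 185, 176], [183, 186, 178], [175, 179, 173], [129, 132, 127], [40, 42, 43], [12, 12, 14]]
```

In the top view the pointer foot is at column 328, and the blue mark is centred at 328.4 with equal blue on both sides. I release and lift.

```bash
python3 -m inch '0 0 0 0 0 0 0;0 0 0 0 0 0 0;0 0 0 0 0 0 0;0 0 0 0 0 0 0;0 0 0 0 0 0 0';python3 -m inch '0 0 0 0 0 -2 0;0 0 0 0 0 -6 0;0 0 0 0 0 -10 0;0 0 0 0 0 -14 0;0 0 0 0 0 -18 0';python3 -m inch '0 0 0 0 -5 0 0;0 0 0 0 -10 0 0;0 0 0 0 -13 -4 0;0 0 0 0 -13 -5 0';python3 p.py pics/s5.png; python3 - <<'E'
from h import *
from cell import robot
T=robot.grab_frame('top');S=robot.grab_frame('scene'); np.savez('pics/top5.npz',**T)
print(T['frame'][240:247,324:334].astype(int).tolist()[2:5])
E
```

```text
time: 9.25
eef_pos: [533.3, -102.7, 194.7]
eef_rot: [2.223, 2.217, 0.004]
force: [0.5, 0.8, -0.4]
width: 0.491
time: 9.75
eef_pos: [532.4, -102.6, 376.4]
eef_rot: [2.223, 2.217, 0.004]
force: [-0.3, -0.6, -0.5]
width: 0.5
time: 10.15
eef_pos: [399.9, -102.1, 428.9]
eef_rot: [2.221, 2.213, 0.006]
force: [1.7, 0.6, 1.7]
width: 0.504
(np.float64(328.7857142857143), np.float64(257.5), 14) [553.63986628 -54.43126375  57.        ]
red cols [0, 0, 0, 0, 0, 0, 0, 0, 0, 0, 0, 0, 0, 0, 0, 0, 0, 0, 0, 0, 0, 0, 0, 0, 0, 0, 0, 0, 55, 0, 0, 0, 0, 0, 0, 0, 14, 52]
gold 305.57101449275365 blue 328.3912087912088
[ 402.6347617  -102.61916597  428.62669046] [0.67379562 1.08834885 0.12104655] 10.25
[[[173, 176, 169], [174, 177, 169], [161, 169, 167], [100, 98, 134], [113, 42, 85], [109, 120, 168], [195, 199, 201], [196, 197, 199], [194, 194, 197], [195, 196, 199]], [[174, 177, 169], [174, 177, 169], [161, 167, 165], [105, 102, 137], [116, 41, 76], [122, 116, 148], [196, 197, 198], [196, 197, 198], [194, 194, 198], [190, 192, 194]], [[173, 177, 168], [169, 172, 163], [147, 153, 152], [127, 136, 162], [62, 38, 74], [85, 82, 103], [172, 172, 171], [197, 197, 199], [196, 197, 200], [186, 188, 192]]]
```

View pics/s5.png

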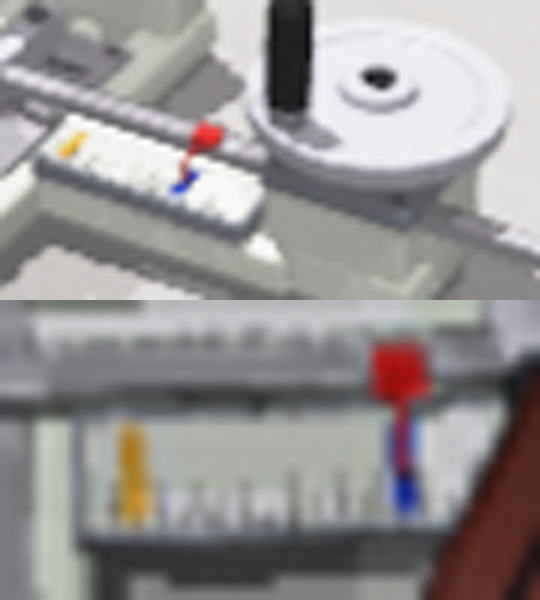

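The pointer foot lies centred on the blue mark at (405,460) in the lower half, after release. Next I go to the hood handle and check that the crank did not spring back.

```bash
python3 - <<'E'
from h import *
T=dict(np.load('pics/top5.npz'));T0=dict(np.load('pics/top0.npz'))
from cell import robot
S=robot.grab_frame('scene');S0=dict(np.load('pics/scene0.npz'))
for f,roi in((S0,(360,230,385,262)),(S,(335,225,350,256))):
    g=cv2.cvtColor(f["frame"],cv2.COLOR_RGB2GRAY); b=blob(f,g<45,roi); print([round(float(x),1) for x in b],ray(f,b[:2],135).round(1))
E
python3 r.py 645 137 400 0
```

```text
[371.1, 246.7, 114.0, 368.0, 374.0, 238.0, 255.0] [ 554.1 -177.5  135. ]
[342.8, 243.9, 108.0, 340.0, 346.0, 235.0, 252.0] [ 527.9 -110.6  135. ]
[ 3.0000e-03 -1.0000e-03 -2.0000e-03  2.3985e+01  2.4163e+01  2.5750e+00]
```

```bash
python3 -m inch '0 0 0 5 5 0 1;0 0 0 9 9 0 1;0 0 0 13 13 0 1;0 0 0 17 17 0 1;0 0 0 21 21 1 1'; python3 -m inch '0 0 0 3 3 1.5 1;0 0 0 3 3 1.5 1;0 0 0 3 3 1.5 1'; python3 r.py 645 137 341 0
python3 - <<'E'
from h import *
from cell import robot
S=robot.grab_frame('scene'); cv2.imwrite('pics/s6.png',cv2.resize(S['frame'][80:280,200:400],None,fx=3,fy=3,interpolation=2)[:,:,::-1])
E
```

```text
time: 10.9
eef_pos: [581.4, 75.9, 418.6]
eef_rot: [2.223, 2.219, 0.002]
force: [-0.3, -0.6, 1.2]
width: 0.867
time: 11.2
eef_pos: [611.7, 107.0, 399.3]
eef_rot: [-2.218, -2.219, 0.007]
force: [0.4, -0.3, 0.8]
width: 0.992
[-6.000e-03  0.000e+00  1.000e-03  3.001e+00  3.367e+00  5.807e+00]
```

View pics/s6.png

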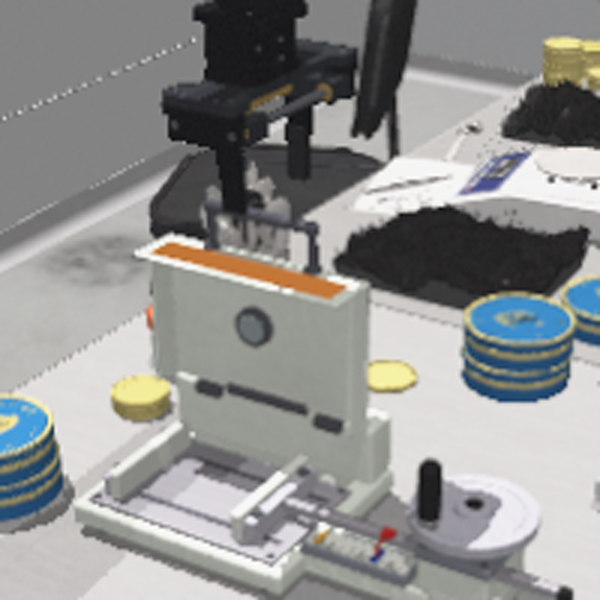

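The gripper is over the handle bar (about (260,215) in the picture) and still 3 cm short. I finish the approach, descend and grip.

```bash
python3 -m inch '0 0 0 3 3.35 0 1;0 0 0 3 3.35 1 1;0 0 0 3 3.35 4 1;0 0 0 3 3.35 5.8 1;0 0 0 3 3.35 5.8 1' 15; python3 -m inch '0 0 0 0 0 0 -1;0 0 0 0 0 0 -1;0 0 0 0 0 0 -1;0 0 0 0 0 0 -1;0 0 0 0 0 0 -1'; python3 -m inch '0 0 0 0 0 0 -1;0 0 0 0 0 0 -1;0 0 0 0 0 0 -1;0 0 0 0 0 0 -1;0 0 0 0 0 0 -1'
cat > hood.py <<'E'
# rows for the hood arc from current pose; args: hinge x,z, phi list, tilt function
import sys
from h import *
hx,hz,r=642,98,192
for p in map(float,sys.argv[1:]):
    t=0.5*(1.58-p)/1.6
    print(p,rel([hx-r*np.cos(p)-51*np.sin(t),137,hz+r*np.sin(p)+51*np.cos(t)],Ro.from_rotvec([0,-t,0])*DOWN))
E
python3 hood.py 1.58 1.5 1.42 1.34 1.26 1.18
```

```text
time: 11.75
eef_pos: [643.2, 134.8, 340.6]
eef_rot: [-2.22, -2.216, 0.009]
force: [-1.2, -0.3, -0.1]
width: 0.998
time: 12.25
eef_pos: [643.4, 134.8, 341.4]
eef_rot: [-2.221, -2.217, 0.008]
force: [1.1, 0.6, -0.0]
width: 0.633
time: 12.75
eef_pos: [643.4, 134.8, 341.2]
eef_rot: [-2.221, -2.217, 0.008]
force: [-0.5, -0.4, -1.1]
width: 0.175
1.58 [-0.006  0.001 -0.002  0.217  0.04   0.025]
1.5 [-3.100e-02  1.000e-03 -2.000e-03  2.140e-01 -1.622e+00  8.500e-02]
1.42 [-5.600e-02  1.000e-03 -2.000e-03  2.110e-01 -3.275e+00  2.700e-01]
1.34 [-8.100e-02  1.000e-03 -2.000e-03  2.080e-01 -4.908e+00  5.800e-01]
1.26 [-1.060e-01  1.000e-03 -2.000e-03  2.060e-01 -6.511e+00  1.012e+00]
1.18 [-1.310e-01  1.000e-03 -2.000e-03  2.030e-01 -8.077e+00  1.564e+00]
```

```bash
sed -i 's/137,hz/134.8,hz/' hood.py; python3 -m inch '0 0 0 0 0 0 -1;0 0 0 0 0 0 -1;-0.031 0 0 0 -1.62 0.09 -1;-0.056 0 0 0 -3.28 0.27 -1;-0.081 0 0 0 -4.9 0.58 -1'; python3 hood.py 1.34 1.26 1.18 1.1 1.02 0.94
```

```text
time: 13.25
eef_pos: [594.9, 133.9, 336.8]
eef_rot: [2.182, 2.177, 0.083]
force: [2.4, -3.7, 2.3]
width: 0.142
1.34 [ 0.004  0.003 -0.002  0.09  -0.075  0.095]
1.26 [-0.021  0.003 -0.002  0.087 -1.71   0.388]
1.18 [-4.600e-02  3.000e-03 -2.000e-03  8.500e-02 -3.316e+00  8.050e-01]
1.1 [-7.100e-02  3.000e-03 -2.000e-03  8.300e-02 -4.885e+00  1.341e+00]
1.02 [-9.600e-02  3.000e-03 -2.000e-03  8.100e-02 -6.407e+00  1.994e+00]
0.94 [-1.210e-01  3.000e-03 -2.000e-03  8.000e-02 -7.873e+00  2.760e+00]
```

```bash
python3 -m inch '-0.021 0 0 0 -1.71 0.39 -1;-0.046 0 0 0 -3.32 0.8 -1;-0.071 0 0 0 -4.89 1.34 -1;-0.096 0 0 0 -6.41 1.99 -1;-0.121 0 0 0 -7.87 2.76 -1'; python3 hood.py 0.94 0.86 0.78 .7 .62 .54
```

```text
time: 13.75
eef_pos: [518.7, 132.9, 303.9]
eef_rot: [2.114, 2.11, 0.21]
force: [-0.9, -4.5, 1.7]
width: 0.142
0.94 [ 0.004  0.005 -0.002  0.193 -0.024  0.079]
0.86 [-0.021  0.005 -0.002  0.194 -1.523  0.772]
0.78 [-4.600e-02  5.000e-03 -1.000e-03  1.960e-01 -2.962e+00  1.575e+00]
0.7 [-7.100e-02  5.000e-03 -1.000e-03  1.990e-01 -4.332e+00  2.484e+00]
0.62 [-9.600e-02  5.000e-03 -1.000e-03  2.020e-01 -5.627e+00  3.492e+00]
0.54 [-1.210e-01  5.000e-03 -1.000e-03  2.060e-01 -6.837e+00  4.593e+00]
```

```bash
python3 -m inch '-0.021 0 0 0 -1.52 0.77 -1;-0.046 0 0 0 -2.96 1.58 -1;-0.071 0 0 0 -4.33 2.48 -1;-0.096 0 0 0 -5.63 3.49 -1;-0.121 0 0 0 -6.84 4.59 -1'; python3 hood.py .54 .46 .38 .3 .22 .15
```

```text
time: 14.25
eef_pos: [460.6, 132.0, 245.0]
eef_rot: [2.043, 2.04, 0.329]
force: [0.1, -4.1, 0.4]
width: 0.14
0.54 [ 0.001  0.007 -0.     0.279  0.043  0.007]
0.46 [-0.024  0.007 -0.     0.286 -1.214  1.048]
0.38 [-0.049  0.007 -0.     0.293 -2.384  2.18 ]
0.3 [-0.074  0.007 -0.     0.302 -3.461  3.395]
0.22 [-0.099  0.007 -0.     0.31  -4.438  4.685]
0.15 [-0.12   0.007  0.     0.319 -5.206  5.869]
```

```bash
python3 -m inch '-0.024 0 0 0 -1.21 1.05 -1;-0.049 0 0 0 -2.38 2.18 -1;-0.074 0 0 0 -3.46 3.4 -1;-0.099 0 0 0 -4.44 4.69 -1;-0.12 0 0 0 -5.2 5.87 -1'; python3 hood.py .15 .11 .07 0.03 0 -0.016 -.03
```

```text
time: 14.75
eef_pos: [429.4, 131.5, 171.9]
eef_rot: [1.972, 1.97, 0.441]
force: [1.2, -1.2, -1.7]
width: 0.149
0.15 [ 0.     0.007  0.001  0.327  0.097 -0.046]
0.11 [-0.012  0.007  0.001  0.332 -0.385  0.598]
0.07 [-2.500e-02  7.000e-03  1.000e-03  3.380e-01 -8.420e-01  1.259e+00]
0.03 [-3.700e-02  7.000e-03  1.000e-03  3.430e-01 -1.272e+00  1.936e+00]
0.0 [-4.700e-02  7.000e-03  1.000e-03  3.470e-01 -1.576e+00  2.454e+00]
-0.016 [-5.200e-02  7.000e-03  1.000e-03  3.490e-01 -1.732e+00  2.733e+00]
-0.03 [-5.600e-02  7.000e-03  1.000e-03  3.510e-01 -1.865e+00  2.979e+00]
```

Slow down for the last part and watch the force for contact.

```bash
python3 -m inch '-0.012 0 0 0 -0.39 0.6 -1;-0.025 0 0 0 -0.84 1.26 -1;-0.031 0 0 0 -1.05 1.6 -1;-0.037 0 0 0 -1.27 1.94 -1;-0.042 0 0 0 -1.42 2.2 -1';python3 -m inch '0 0 0 0 -0.08 0.13 -1;0 0 0 0 -0.15 0.25 -1;0 0 0 0 -0.23 0.4 -1;0 0 0 0 -0.23 0.4 -1'; python3 hood.py 0 -0.016 -.03
```

```text
time: 15.25
eef_pos: [425.5, 131.4, 145.2]
eef_rot: [1.947, 1.945, 0.477]
force: [-3.2, 3.5, -0.9]
width: 0.146
time: 15.65
eef_pos: [425.5, 131.4, 140.5]
eef_rot: [1.947, 1.945, 0.477]
force: [2.0, 2.3, -4.4]
width: 0.145
0.0 [-0.006  0.007  0.001  0.338  0.145 -0.194]
-0.016 [-0.011  0.007  0.001  0.341 -0.023  0.078]
-0.03 [-0.015  0.007  0.001  0.342 -0.165  0.319]
```

```bash
python3 -m inch '0 0 0 0 -0.07 0.13 -1;0 0 0 0 -0.14 0.26 -1;0 0 0 0 -0.14 0.26 -1'; python3 -m inch '0 0 0 0 -0.07 0.13 -1;0 0 0 0 -0.14 0.26 -1;0 0 0 0 -0.14 0.26 -1'
```

```text
time: 15.95
eef_pos: [426.0, 131.4, 138.6]
eef_rot: [1.946, 1.945, 0.478]
force: [-8.8, 1.2, 8.2]
width: 0.14
time: 16.25
eef_pos: [426.7, 131.5, 136.8]
eef_rot: [1.945, 1.944, 0.479]
force: [-10.1, 0.2, 11.1]
width: 0.137
```

The force rose to 8–11 N upwards with almost no further travel, so the hood is on its stop. I open only a little, because the hood face is close, and back out along the tool axis.

```bash
python3 -m inch '0 0 0 0 0 0 -0.4;0 0 0 0 0 0 -0.4;0 0 0 0 0 0 -0.4;0 0 0 0 0 0 -0.4'; python3 -m inch '0 0 0 0 0 -1 -0.4;0 0 0 0 0 -3 -0.4;0 0 0 0 0 -6 -0.4;0 0 0 0 0 -10 -0.4;0 0 0 0 0 -14 -0.4'; python3 -m inch '0 0 0 4 0 -4 -0.4;0 0 0 8 0 -8 -0.4;0 0 0 12 0 -8 -0.4;0 0 0 16 0 -8 -0.4;0 0 0 16 0 -8 -0.4'; python3 p.py pics/s7.png; python3 - <<'E'
from h import *
from cell import robot
S=robot.grab_frame('scene'); T=robot.grab_frame('top')
a=cv2.resize(S['frame'][130:300,200:400],(600,510),interpolation=2)
cv2.imwrite('pics/s8.png',a[:,:,::-1])
g=cv2.cvtColor(S["frame"],cv2.COLOR_RGB2GRAY); b=blob(S,g<45,(335,225,350,256)); print('crank',b[:2],'before 342.8 243.9')
# depth-based hood top height profile & level check
for n,f in(('scene',S),('top',T)):
    K=f['camera_matrix']; v,u=np.mgrid[0:480,0:640]; z=f['z_map']; P=cv2.undistortPoints(np.stack([u,v],-1).reshape(-1,1,2).astype(float),K,f['dist'])[:,0]
    X=np.c_[P,np.ones(len(P))]*z.reshape(-1,1); X=(X-f['t'])@f['R']; X=X[z.ravel()>0]
    for x0 in(500,530,560,590,620):
        m=(abs(X[:,0]-x0)<8)&(X[:,1]>30)&(X[:,1]<60)&(X[:,2]>60)&(X[:,2]<200); print(n,x0,m.sum(),np.median(X[m,2]).round(1) if m.any() else None)
E
```

```text
time: 16.65
eef_pos: [426.9, 131.4, 137.0]
eef_rot: [1.945, 1.943, 0.479]
force: [-0.6, -0.1, -1.3]
width: 0.291
time: 17.15
eef_pos: [359.9, 132.2, 261.1]
eef_rot: [1.946, 1.944, 0.478]
force: [1.0, 0.1, 0.4]
width: 0.302
time: 17.65
eef_pos: [321.8, 297.0, 329.9]
eef_rot: [1.941, 1.951, 0.478]
force: [0.9, -0.7, -0.8]
width: 0.301
(np.float64(328.57142857142856), np.float64(257.57142857142856), 14) [553.04640095 -54.11247991  57.        ]
red cols [0, 0, 0, 0, 0, 0, 0, 0, 0, 0, 0, 0, 0, 0, 0, 0, 0, 0, 0, 0, 0, 0, 0, 0, 0, 0, 0, 0, 95, 0, 0, 0, 0, 0, 0, 0, 0, 0]
gold 305.64570230607967 blue 328.41809290953546
[322.13450587 293.44121496 329.54680755] [-0.64029017 -0.0076662  -0.05375037] 17.75
crank (np.float64(342.79816513761466), np.float64(243.80733944954127)) before 342.8 243.9
scene 500 137 90.1
scene 530 35 104.1
scene 560 34 103.8
scene 590 34 103.1
scene 620 32 103.7
top 500 76 102.8
top 530 70 104.0
top 560 67 103.1
top 590 67 103.9
top 620 69 103.4
```

View pics/s8.png

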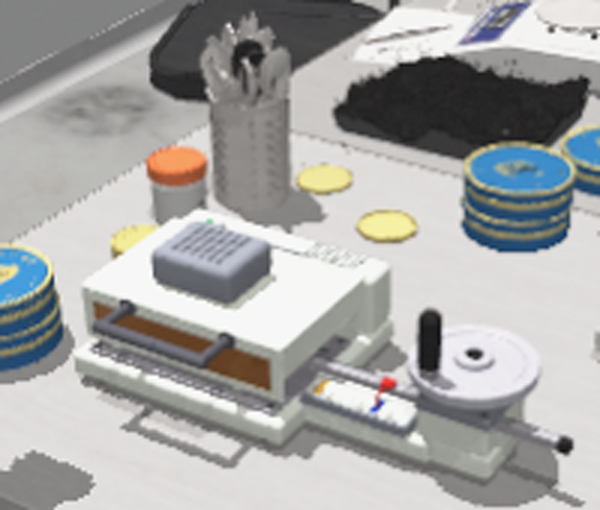

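View pics/s7.png

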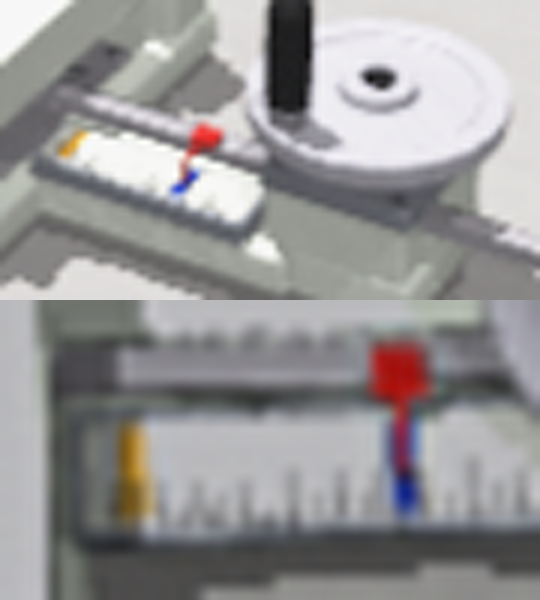

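The hood is level (top at 103–104 mm from front to rear), the pointer is on the blue mark, the crank has not moved and the robot is clear.

```bash
python3 -c "
from cell import robot
print(robot.sign_off())"
```

```text
the job is handed in; nothing more can be done
None
```

The job is done and handed in at about 18 s. The red pointer sits on the blue mark and the hood is fully shut.

- **Fence:** I turned the crank outwards until the pointer was at about 78 mm, clearly past the blue mark. Then I turned back about 1.65 rad, enough to take up the play inwards. The last top view has the pointer foot at pixel column 328 and the mark's middle at 328.4, about 1 mm apart.
- **Play:** I could not measure the play directly. The fence moved inwards with the wheel on the last turn. After release the crank was within camera noise of where I left it (about 1–2 mm), and it did not move while I worked the hood.
- **Hood:** I lowered it in the grip all the way and pressed it onto its stop with about 11 N upwards at the wrist. Its top is level, at 103–104 mm from front to rear.
- **Tins and label roll:** I never touched them, but I did not measure their positions again. The last picture shows only some of the tins, which look undisturbed, and not the label roll.

None of the checks I made failed or disagreed.

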